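# Unlock the medicine box and hold the key turned

## Task

Take the key with the rectangular head out of the wooden key rack, push it blade down all the way into the lock on top of the grey medicine box (the pins in the lock are sticky: if it hangs, wiggle it), then turn it a quarter turn clockwise, seen from above, as far as it goes, so that the lid is raised ajar. The lock springs back, so finish with the key still gripped and held turned, the lid ajar; leave the other two keys in the rack and leave the things around where they are.

Things in the scene. Friction and masses are not known exactly. Their poses are not given: they have to be found in the camera images.
- box_key: The key to use: black plastic head, a rectangular slab 36 mm wide (its y), 10 mm thick (x), 46 mm tall, with a steel eyelet near the top; steel blade below. About 55 g; half a turn about z gives the same key. Origin: on the blade's axis at the flat underside of the head; z points from blade to head. Starts upright in one of the rack's slots, the underside of its head resting on the upper board.
- key_tip (a point): Tip of that key's blade, 28 mm below its origin. The blade: a round shank 5 mm in diameter for the first 15 mm under the head, then a flat two-winged bit 16 mm wide (the key's y) and 5 mm thick (x), whose last 5 mm taper to 8 x 3 mm at the tip.
- round_key: Another key in the rack, with a round disc head 38 mm in diameter, 10 mm thick, top 45 mm above its origin; not needed. Origin: underside of its foot, z up.
- trefoil_key: Another key in the rack, with a clover head of three lobes, 41 mm wide, 10 mm thick, top 44.5 mm above its origin; not needed. Origin: underside of its foot, z up.
- key_rack: Light wooden key rack, fixed: base 66 x 176 mm (x, y), two end cheeks and an upper board 48 x 172 mm, its top 50 mm above the origin (centre of the underside). The board has three slots, 9 x 20 mm (x, y), at y = -50, 0 and +50 mm; any key may stand in any slot, the heads in line along y.
- lockbox: Grey steel medicine box, fixed, 210 mm wide (y), 230 mm deep (x), 95 mm tall, a white cross on its front. The front 90 mm of its top is a fixed rail with the lock; behind it the lid with a wire handle (24 mm high), hinged at the back. Origin: underside, straight below the lock's axis; front face at x = -40 mm, lid from x = +52 mm on; z up.
- lock_face (a point): Centre of the lock's round steel face (41 mm in diameter), 99 mm above the box's underside, 4 mm above the rail; axes as the box's. Below it a straight slot, 18.2 mm along y and 7.8 mm along x, through a fixed throat 14 mm deep: the key's wide side must lie along the box's y. Fully home the head's underside lies on the face (28 mm in); only then are the wings below the throat and the key can turn.
- lock_pins (a point): Point on the lock's axis 9 mm below the face, level with two sprung pins that stand into both ends of the slot and leave 8 mm between them; the bit must spread them, from about 8 mm of insertion to 14 mm. They are sticky: a straight push takes some 18 to 30 N, but turned to and fro by about 0.07 rad while pushed (the slot has 0.17 rad of play each way) the key passes with 8 to 12 N.
- lock_cam (a joint): Angle in rad of the cam in the lock that the key's wings drive: 0 locked, growing clockwise seen from above, stop at 1.30. The key turns about 0.2 rad before the cam follows, so it reaches the stop after about 1.5 rad. A spring and the lid's weight (0.03 N m at 0, about 0.15 N m at the stop) turn it back to 0 as soon as the key is let go.
- lockbox_lid (a joint): Angle of the lid in rad: 0 shut; the cam draws a bolt first, lifts it from about 0.8 rad on, to 0.16 (front edge 22 mm up) at its stop. It falls shut when the cam springs back.
- mug: Green and white mug behind the rack, 78 x 116 x 101 mm; a bystander. Origin: centre of the underside.
- apple_a: Apple, 73 mm wide, 60 mm tall, behind the rack; a bystander. Origin: underside.
- apple_b: Apple, 70 mm wide, 54 mm tall, farther behind the rack; a bystander. Origin: underside.
- pen: Black pen, 145 mm long (its y), lying flat in front of the rack; a bystander. Origin: underside.

How it is judged:
By the outcome, as a careful person would: the job done as asked, in the order asked, and still so for the second after the job is handed in, while the arm keeps its last pose, push and grip.
It also fails if it takes over 54 s, if anything falls off the work surface, if the arm or the gripper's body presses on something with over 40 N, if the wrist force passes 120 N, or if a joint passes its speed limit or range.

## Robot

A 6-joint arm with a two-finger parallel gripper is mounted at the origin on a cart in front of the work surface, level with it; the furniture and walls round the work are solid. World frame = base frame: x ahead of the robot, y to its left, z up, the work surface at z = 0. Lengths are in mm, angles in degrees, forces in N, time in s.
With the tool pointing down it reaches from about 300 to 775 mm from the base axis. Payload 14.6 kg.
Tool frame: the origin (TCP) lies at the very end of the fingers, on their centre line; the grasp point (between the pads) lies 19 mm behind it; z points along the fingers, y is the line along which they close (so a half turn about z gives the same grasp; the last joint's range is limited). The gripper opens to 85 mm and grips with 20 to 120 N. Pads are 22 mm wide; open, the fingers measure 114 mm over their backs; the gripper's body (76 mm by 85 mm) begins 54 mm behind the grasp point. The pads swing forward as they close: fully open they stand 13 mm farther back than shut.
Start: joints at [-73.373, 17.183, 87.147, -0, 75.671, -3.816], TCP at [192.095, -515.353, 231.281] pointing down, gripper open.
Joint ranges: [-173.82, 173.82], [-45.26, 126.66], [13.44, 144.39], [-59.66, 239.66], [0, 175.72], [-146.38, 146.38]. Speed limits (degrees/s): [127.2, 127.2, 147.25, 180, 180, 180].

## Interface

Orientations are given as [roll, pitch, yaw] about the fixed x, y, z axes, in that order (R = Rz(yaw) Ry(pitch) Rx(roll)).
In Python, from rig import sensors, grab_frame, r gives the robot as it stands.
- The arm moves only by the shell command python3 -m crank 'ROWS'. ROWS is JSON, a list of rows, each a list of 5 numbers: the opening, from 0 (shut) to 1 (fully open), then the shift along the tool's x, y, z in cm, then the turn about the tool's z in rad. In form: [[grip, dx, dy, dz, roll], ...]. A call has 1 to 20 rows; each row shifts and turns the commanded pose from where the row before left it, along the tool's axes as they then stand; what a row does not reach is not made up. A row lasts 1/10 s, in which the tool goes at most 50 mm and 8.59 degrees, less where a joint would pass 70% of its speed; a pose out of reach is approached as far as the arm can. A call is refused whole if a number of a shift passes 5 or a number of a turn 0.15, either way. A call with a gripper value outside its range is refused whole. The fingers move at their own pace and stop on an object; the grip force is fixed at half the most. Time passes only in rows, so rows that do not move let the fingers close. It gives the time, the measured TCP pose, the force, the opening and the grip force at its end, in the units of the state.
- sensors.state(): the state, without advancing time (a new reading comes with each control period).
- grab_frame(name): name is "scene" or "top" or "wrist"; returns a dict with "pixels" (420x560x3 uint8, blue, green, red), "mtx" (3x3 intrinsics, pixels), "D" ([k1, k2, p1, p2, k3] as OpenCV has them; the pictures are not rectified), "rvec" (rotation vector, rad) and "tvec" (3), from world to camera coordinates, as OpenCV has them. Camera axes: x right, y down, z forward; pixel columns grow to the right and rows downward; lengths in mm; the calibration is good to about 2 mm. A picture is of the moment at which its call begins. There is no depth.
- r.close_job(): hands the job in; it is judged then, once.
The state is a dict: "clock": time; "qpos": joint angles; "dq": joint speeds; "tau": joint torques, N m; "eef_pos": TCP position; "tcp_rot": TCP orientation; "ft_force": force on the tool from outside, world axes, zero at the start; "ft_torque": the same for the moment, N m; "finger_gap": finger opening in mm; "gripper_force": force on a finger pad.
Only numpy, scipy, OpenCV 4.12 (cv2) and the standard library are available. Lean on these libraries where they do the work, as an engineer would, in place of code of your own. Each camera call takes 0.05 s, during which the arm holds its last target. There are 200 camera calls.

## Working session

There is one attempt and no reset: what is moved stays moved. The work goes in short steps, Python scripts to look and compute and a shell command to move; the robot and the scene stay as the last step left them, time stands still between calls to the robot, and variables do not carry over. Pictures are saved under pics/ and viewed, at most 12 in all, crops included, and the job is handed in when it is done.

```bash
mkdir -p pics; ls; cat > h.py <<'E'
import numpy as np,cv2
from rig import sensors,grab_frame,r
def snap(n,f):
    g=grab_frame(n); cv2.imwrite('pics/'+f,g['pixels']); np.save('pics/'+f+'.npy',{k:np.array(g[k]) for k in('pixels','mtx','D','rvec','tvec')},allow_pickle=True); return g
def load(f): return np.load('pics/'+f+'.npy',allow_pickle=True).item()
def ray(g,uv):
    p=cv2.undistortPoints(np.array([[uv]],float),np.array(g['mtx']),np.array(g['D']))[0,0]
    R=cv2.Rodrigues(np.array(g['rvec'],float))[0]; t=np.array(g['tvec'],float).ravel()
    return -R.T@t, R.T@np.array([p[0],p[1],1.])
def atz(g,uv,z):
    c,d=ray(g,uv); return c+d*(z-c[2])/d[2]
def proj(g,P): return cv2.projectPoints(np.array(P,float).reshape(-1,1,3),np.array(g['rvec'],float),np.array(g['tvec'],float),np.array(g['mtx']),np.array(g['D']))[0].reshape(-1,2)
E
python3 - <<'E'
from h import *
print(sensors.state())
for n in('scene','top'):
    g=snap(n,n+'0.png'); print(n,ray(g,(280,210)))
E
```

```text
pics
{'clock': 0.0, 'qpos': array([-7.33717290e+01,  1.72171550e+01,  8.71820275e+01,  7.78278676e-05,
        7.56715969e+01, -3.81568067e+00]), 'dq': array([-0.05644165, -0.08701968, -0.01865923,  0.10678645, -0.06640745,
       -0.08957925]), 'tau': array([ 1.21245092e-03, -5.43499267e+01, -3.61793196e+01,  2.18561161e-05,
        4.04018167e-03, -8.81282972e-06]), 'eef_pos': array([ 192.03774069, -515.11767448,  230.69395497]), 'tcp_rot': array([-1.79929382e+02, -4.78537423e-03,  2.04439294e+01]), 'ft_force': array([-0.36088878,  0.01583853,  0.52473691]), 'ft_torque': array([-0.01682998,  0.00267798, -0.01865125]), 'gripper_force': 0.0, 'finger_gap': 85.4950881237853}
scene (array([  1.25200423, 446.61625387, 710.03271201]), array([ 0.64551166, -0.47063232, -0.60153312]))
top (array([ 426.02204275,   37.11250049, 1278.31427545]), array([ 0.15687113, -0.00147972, -0.98761914]))
```

View pics/scene0.png

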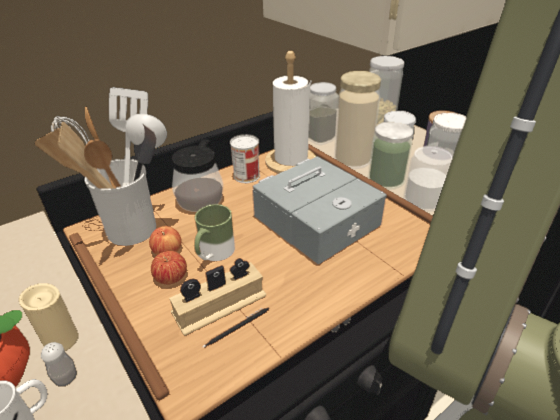

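View pics/top0.png

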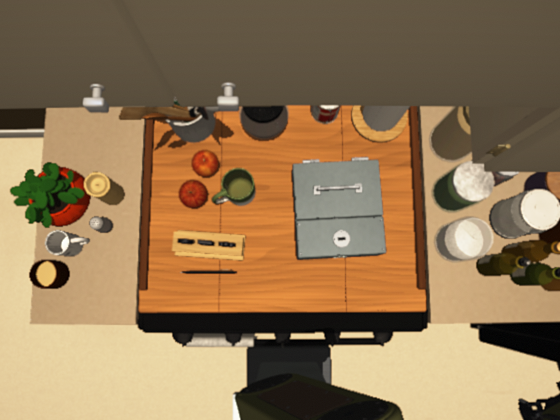

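The rack is at top px (208,245) with three heads, and the lock is at about (342,239). In the scene view the middle key (216,277) looks rectangular. I'll zoom in to confirm.

```bash
python3 - <<'E'
from h import *
s=load('scene0.png')['pixels'];t=load('top0.png')['pixels']
z=lambda i,k:cv2.resize(i,None,fx=k,fy=k,interpolation=cv2.INTER_CUBIC)
a=z(s[250:330,165:275],3.6);b=z(s[175:255,300:390],3.6)
c=z(t[225:265,165:255],4.4);d=z(t[205:265,285:395],3.6)
o=np.zeros((600,800,3),np.uint8)
for i,x,y in((a,0,0),(b,400,0),(c,0,300),(d,400,300)):
    h,w=i.shape[:2];h=min(h,600-y);w=min(w,800-x);o[y:y+h,x:x+w]=i[:h,:w]
cv2.imwrite('pics/crop1.png',o)
E
```

```text
(no output)
```

View pics/crop1.png

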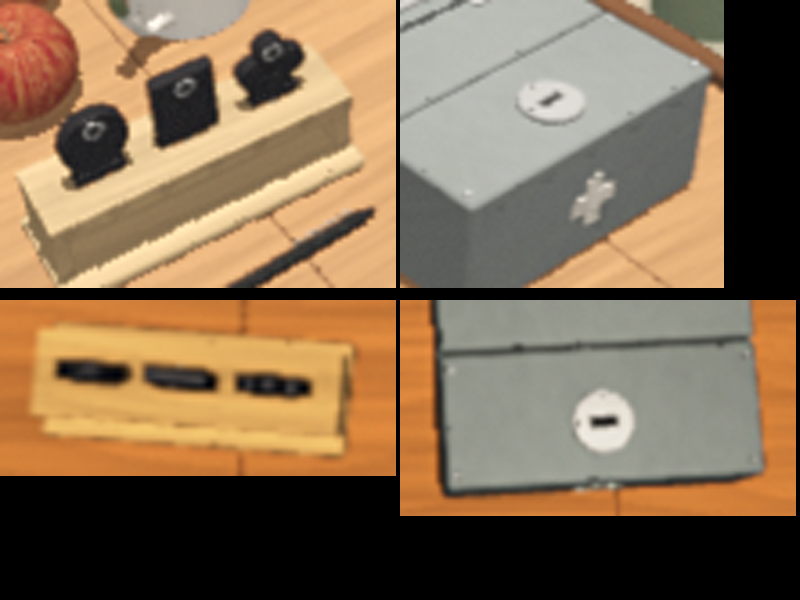

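The middle key is the rectangular one (scene px about (216,277), top px (206,243)). The lock face is at top px (342,239), with its slot nearly horizontal.

```bash
python3 - <<'E'
from h import *
for n,box in(('top0.png',(225,255,325,360)),('scene0.png',(190,215,330,356))):
    g=load(n);p=g['pixels'];y0,y1,x0,x1=box
    c=p[y0:y1,x0:x1].astype(int);m=(c.min(2)>185).astype(np.uint8)
    cs=max(cv2.findContours(m,0,2)[0],key=cv2.contourArea)
    e=cv2.fitEllipse(cs);u=(e[0][0]+x0,e[0][1]+y0);print(n,'lock',u,e[1],atz(g,u,99))
    d=((c.max(2)<90)).astype(np.uint8)*cv2.drawContours(np.zeros_like(m),[cs],-1,1,-1)
    mo=cv2.moments(d);print('slot',mo['m00'],mo['m00'] and atz(g,(mo['m10']/mo['m00']+x0,mo['m01']/mo['m00']+y0),99))
g=load('top0.png');p=g['pixels'].astype(int)
y0,x0=234,172
m=(p[y0:252,x0:240].max(2)<75).astype(np.uint8)
n,_,st,ce=cv2.connectedComponentsWithStats(m)
for i in range(1,n):
    if st[i][4]>8:
        u=ce[i]+[x0,y0];print(st[i],u,atz(g,u,90))
# box rail corners from crop: front edge, gap line
f=lambda x,y:(285+(x-400)/3.6-.36,205+(y-300)/3.6-.36)
for q in((445,353),(750,339),(764,470),(445,492)):print('railcorner',atz(g,f(*q),95))
f=lambda x,y:(165+x/4.4-.4,225+(y-300)/4.4-.4)
for q in((42,329),(352,346),(346,437),(33,412)):print('board',atz(g,f(*q),50))
g=load('scene0.png')
f=lambda x,y:(165+x/3.6-.36,250+y/3.6-.36)
for q in((148,82),(207,57),(155,146),(217,125)):print('sc head',atz(g,f(*q),96 if q[1]<100 else 50))
E
```

```text
top0.png lock (341.3263626098633, 238.3210563659668) (14.745433807373047, 15.977004051208496) [ 541.97327361 -116.45420375   99.        ]
slot 11.0 [ 541.64179141 -116.31386112   99.        ]
scene0.png lock (341.82930850982666, 201.89581203460693) (10.52103328704834, 18.110820770263672) [ 590.85552291 -168.93135538   99.        ]
slot 0.0 0.0
[ 6  5 16  5 59] [185.72881356 240.93220339] [537.0717888  270.82697608  90.        ]
[26  6 16  5 59] [205.61016949 242.42372881] [533.30266526 220.97493897  90.        ]
[47  8 16  5 55] [226.67272727 243.85454545] [529.67267823 168.332816    90.        ]
railcorner [590.20272636  -7.43476011  95.        ]
railcorner [ 599.54350336 -220.25905373   95.        ]
railcorner [ 508.26658134 -226.81019784   95.        ]
railcorner [493.98567857  -6.70114283  95.        ]
board [566.12010263 309.52307027  50.        ]
board [555.84573445 126.77137955  50.        ]
board [502.57539911 129.80329805  50.        ]
board [517.2759071  313.30589628  50.        ]
sc head [585.43050205 207.76875121  96.        ]
sc head [582.3526005  171.67241292  96.        ]
sc head [581.67489496 211.49656388  50.        ]
sc head [573.9279128  175.07031702  50.        ]
```

The two cameras disagree by about 50 mm, so one set of rays is wrong. I'll triangulate and check scales before moving.

```bash
python3 - <<'E'
from h import *
a=load('top0.png');b=load('scene0.png')
for g in(a,b):print(g['mtx'].tolist(),g['D'],g['rvec'],g['tvec'])
def tri(u,v):
    c1,d1=ray(a,u);c2,d2=ray(b,v);d1/=np.linalg.norm(d1);d2/=np.linalg.norm(d2)
    s=np.linalg.lstsq(np.c_[d1,-d2],c2-c1,rcond=None)[0];p,q=c1+s[0]*d1,c2+s[1]*d2
    return (p+q)/2,np.linalg.norm(p-q)
print('lock',tri((341.3,238.3),(341.8,201.9)))
print('key top',tri((205.6,242.4),(214.5,269.5)))
print('TCP',proj(a,sensors.state()['eef_pos']),proj(b,sensors.state()['eef_pos']))
# lock diameter check
for g,P in((a,[542,-116.4,99]),(b,[591,-169,99])):
    P=np.array(P);print(proj(g,[P+[20.5,0,0],P-[20.5,0,0],P+[0,20.5,0],P-[0,20.5,0]]).round(1).tolist())
# rack base front edge in scene and box bottom corners at z=0
f=lambda x,y:(300+(x-400)/3.6-.36,175+y/3.6-.36)
print('box front low corner? ',atz(b,(322,254),0),'upper',atz(b,f(472,210),95))
print('pen',atz(b,(206,345),3),atz(b,(269,311),3),'top',atz(a,(183,271),3),atz(a,(237,271),3))
E
```

```text
[[478.11023247324977, 0.0, 280.6831630373956], [0.0, 478.11023247324977, 209.75574434901014], [0.0, 0.0, 1.0]] [-0.05999405  0.          0.          0.          0.        ] [ 2.13795814 -2.14277808  0.17241946] [  34.89143857  621.81612777 1195.44418363]
[[428.342029617499, 0.0, 278.8184132633372], [0.0, 428.342029617499, 208.36477303920682], [0.0, 0.0, 1.0]] [0.0264496 0.        0.        0.        0.       ] [ 1.10674034 -2.22838134  1.1043269 ] [371.57832742 404.58109936 633.9225335 ]
lock (array([ 535.55858497, -109.57690539,  157.09524557]), np.float64(2.123006579077903))
key top (array([528.37204314, 212.32681973, 151.75951912]), np.float64(2.0884017188861494))
TCP [[536.66278523 393.44143989]] [[614.81296121 177.66467421]]
[[341.1, 230.1], [341.5, 246.6], [333.0, 238.3], [349.6, 238.3]]
[[336.0, 198.0], [347.8, 205.8], [335.5, 204.9], [348.0, 198.8]]
box front low corner?  [559.11224837 -83.03801772   0.        ] upper [539.05885663 -53.17034964  95.        ]
pen [500.47651189 266.37324843   3.        ] [493.53041508 121.39010353   3.        ] top [465.14239481 293.08898465   3.        ] [465.12824413 149.53169898   3.        ]
```

Scales (pen 144–145 mm, key pitch 50 mm) say the surface is at z=0, so one fixed camera's pose is off. The wrist camera, tied to the arm, will arbitrate. I'll move to above the box.

```bash
python3 -m crank '[[1,0,0,0,-0.15],[1,0,0,0,-0.15],[1,0,0,0,-0.15],[1,0,0,0,-0.15],[1,0,0,0,-0.15],[1,0,0,0,-0.15],[1,0,0,0,-0.15],[1,0,0,0,-0.15],[1,4,2.8,-0.5,0],[1,4,2.8,-0.5,0],[1,4,2.8,-0.5,0],[1,4,2.8,-0.5,0],[1,4,2.8,-0.5,0],[1,4,2.8,-0.5,0],[1,4,2.8,-0.5,0],[1,4,2.8,-0.5,0],[1,4,2.8,-0.5,0],[1,4,2.8,-0.5,0]]'
python3 - <<'E'
from h import *
a=[cv2.imread] 
g=snap('wrist','w1.png');print(ray(g,(280,210)));s=sensors.state();print(s['eef_pos'],s['tcp_rot'])
t=snap('top','t1.png');c=snap('scene','s1.png')
for n,x in(('w',g),('t',t),('s',c)):print(n,proj(x,s['eef_pos']),proj(x,[[542,-116,99],[591,-169,99]]).tolist())
o=np.hstack([cv2.resize(x['pixels'],(400,300)) for x in(g,t)]);o2=np.hstack([cv2.resize(c['pixels'],(400,300)),np.zeros((300,400,3),np.uint8)])
cv2.imwrite('pics/m1.png',np.vstack([o,o2]))
E
```

```text
clock: 1.9
eef_pos: [478.4, -117.3, 281.4]
tcp_rot: [-180.0, -0.0, 89.2]
ft_force: [0.9, -0.4, 0.1]
finger_gap: 85.4
gripper_force: 0.0
(array([479.69033408, -43.27245872, 424.61916643]), array([-2.96091943e-04, -2.89927755e-01, -9.57052458e-01]))
[ 481.33672585 -112.6756039   281.99839038] [ 1.79913447e+02 -7.78184269e-02  8.94019121e+01]
w [[284.85122671 269.67568103]] [[349.5993233891531, 181.22807223748836], [399.4637351532756, 236.0746095319044]]
t [[351.37099901 258.70697773]] [[341.143251218723, 238.3108773938191], [361.8962654441141, 218.67470326880272]]
s [[366.38894317 161.96093132]] [[339.6585377682781, 220.11922334303836], [341.80874741530585, 201.85799928202965]]
```

View pics/m1.png

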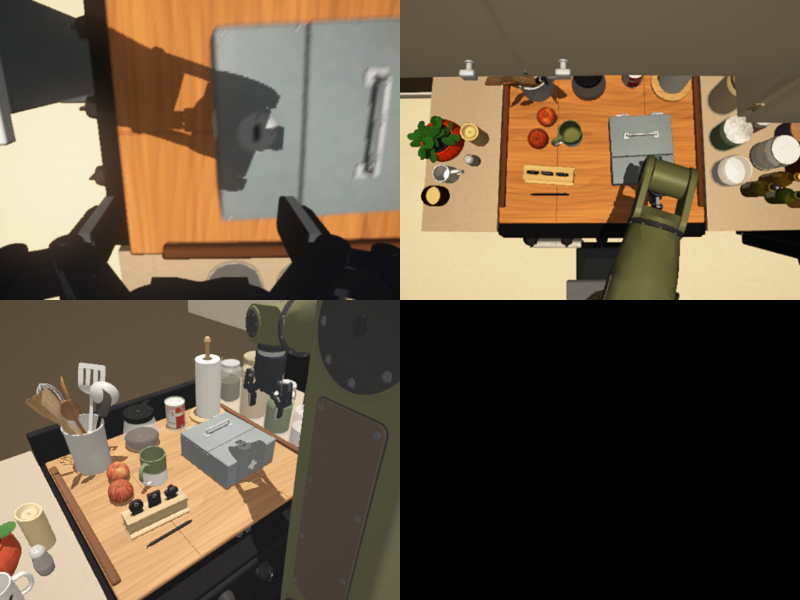

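The wrist view shows the lock at full-res px (361,186). The top camera predicted (350,181) and the scene camera (399,236), so the scene camera is the one that is off. I'll re-measure with the wrist camera now that the arm has settled.

```bash
python3 - <<'E'
from h import *
g=snap('wrist','w2.png');s=sensors.state();print(s['eef_pos'],s['tcp_rot'],s['qpos'],s['clock'])
print(ray(g,(280,210)),proj(g,[542,-116,99]))
cv2.imwrite('pics/c2.png',cv2.resize(g['pixels'][20:320,280:440],None,fx=2,fy=2,interpolation=cv2.INTER_CUBIC))
for P in([561.5,-116,99],[521.5,-116,99]):print(proj(g,P))
E
```

```text
[ 477.81957143 -118.50993782  280.86516776] [-1.79949955e+02 -7.94519725e-03  8.93273099e+01] [-1.81894272e+01  7.72040149e+00  9.20027533e+01 -7.59389514e-03
  8.03269608e+01 -1.75154613e+01] 2.1
(array([479.603954  , -43.16022967, 424.21655441]), array([ 5.26971034e-04, -2.89675497e-01, -9.57128741e-01])) [[349.56955545 181.83270172]]
[[371.36153863 181.6494015 ]]
[[326.59549215 182.03530907]]
```

View pics/c2.png

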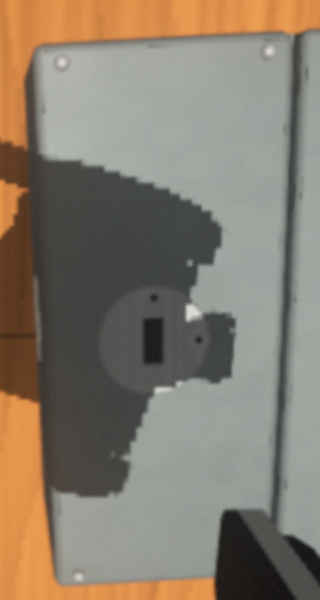

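The lock slot is at wrist px (356.5,190), with its long side along image rows (world y), tilted only slightly.

```bash
python3 - <<'E'
from h import *
g=load('w2.png')
o=lambda x,y:(280+x/2-.25,20+y/2-.25)
print('slot',atz(g,o(153,340),99),'face',atz(g,o(154,339.5),99))
print('screws L',atz(g,o(62,62),95),atz(g,o(79,576),95),'R',atz(g,o(269,50),95))
print('front edge',atz(g,o(38,60),95),atz(g,o(60,570),95),'gap edge',atz(g,o(293,40),95),atz(g,o(276,500),95))
for i in range(3):
    w=grab_frame('wrist');s=sensors.state();c,d=ray(w,(280,210));print(s['eef_pos'],c,s['clock'])
E
```

```text
slot [ 548.32974852 -123.31055226   99.        ] face [ 548.76844844 -123.08405769   99.        ]
screws L [506.30443446  -6.37033207  95.        ] [ 518.2576868  -245.73691176   95.        ] R [591.56289701  -1.85316725  95.        ]
front edge [496.44044578  -5.52681192  95.        ] [ 508.65768602 -242.18260189   95.        ] gap edge [601.22791687   2.04758434  95.        ] [ 613.60814111 -205.05769698   95.        ]
[ 477.41316417 -119.38652391  280.89267352] [479.06181703 -44.45962128 424.06844194] 2.15
[ 477.2082653  -119.91006821  280.96253741] [478.77308877 -45.31329317 424.0875342 ] 2.2
[ 477.12918729 -120.1831389   281.0768529 ] [478.63543611 -45.8279311  424.17715881] 2.25
```

The wrist view is not consistent with z=99: the face diameter and box width come out too large, suggesting the lock sits near z≈155, as the top/scene triangulation did. I'll settle this with motion stereo, using the wrist camera from a second known pose.

```bash
python3 -m crank '[[1,-1,2.2,1.5,0],[1,-1,2.2,1.5,0],[1,-1,2.2,1.5,0],[1,0,0,0,0],[1,0,0,0,0],[1,0,0,0,0],[1,0,0,0,0],[1,0,0,0,0],[1,0,0,0,0]]'
python3 - <<'E'
from h import *
g=snap('wrist','w3.png');s=sensors.state();print(s['eef_pos'],s['tcp_rot'],s['clock'],g['mtx'],g['D']);print(ray(g,(280,210)))
t=snap('top','t3.png');c=snap('scene','s3.png')
print('tcp in scene',proj(c,s['eef_pos']), 'top',proj(t,s['eef_pos']))
cv2.imwrite('pics/c3.png',np.hstack([cv2.resize(g['pixels'][60:360,130:430],(450,450)),cv2.resize(c['pixels'][100:220,310:400],(337,450),interpolation=cv2.INTER_CUBIC)]))
E
```

```text
clock: 3.15
eef_pos: [543.1, -150.1, 236.8]
tcp_rot: [180.0, 0.0, 89.2]
ft_force: [0.7, -0.2, -0.6]
finger_gap: 85.6
gripper_force: 0.0
[ 543.15687305 -150.15246119  236.62792296] [1.79971916e+02 9.93004230e-03 8.92026404e+01] 3.2 [[373.607147     0.         279.02174783]
 [  0.         373.607147   210.32193282]
 [  0.           0.           1.        ]] [-0.0447371  0.         0.         0.         0.       ]
(array([544.29697865, -76.03633971, 379.94337699]), array([ 4.77773658e-04, -2.90148380e-01, -9.56985521e-01]))
tcp in scene [[355.41501043 163.1668034 ]] top [[364.62860999 231.56496736]]
```

View pics/c3.png

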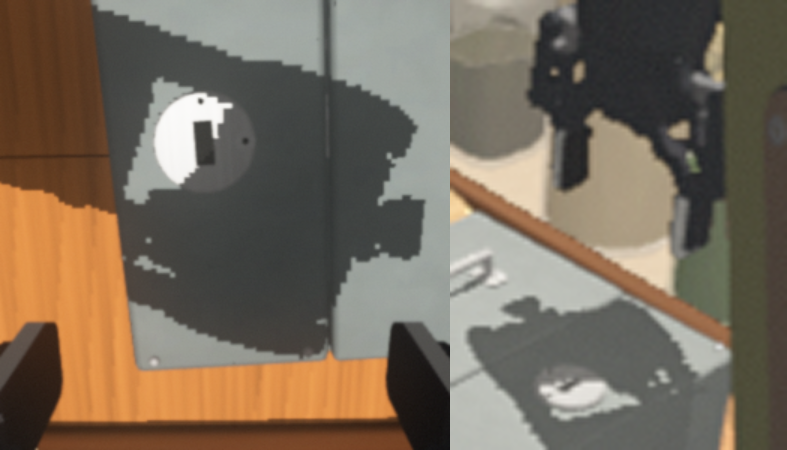

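Lock slot at wrist px (266.7,155.3). In the scene view the fingertip midpoint is at about (358,159), close to the projected TCP (355,163), so the scene camera is sound.

```bash
python3 - <<'E'
from h import *
from scipy.optimize import least_squares
T,S,W2,W3=[load(n+'.png') for n in('top0','scene0','w2','w3')]
obs=[('T',T,(341.3,238.4)),('S',S,(341.8,201.9)),('W2',W2,(356.3,189.7)),('W3',W3,(266.5,155.0))]
def fit(o):
    r_=least_squares(lambda P:np.concatenate([proj(g,P)[0]-u for _,g,u in o]),[545,-115,120]);return r_.x,r_.fun.round(1)
for sel in('W2W3','TS','TW2W3','SW2W3','TSW2W3'):
    print(sel,*fit([o for o in obs if o[0] in sel and (len(o[0])>1 or o[0] in sel.replace('W2','').replace('W3',''))]))
P=fit(obs[2:])[0]
for g in(W2,W3,T,S):
  for z in(99,P[2]):
    P=fit(obs[2:])[0] if z!=99 else np.array([542,-116,99.]);q=proj(g,[P+[20.5,0,0],P-[20.5,0,0],P+[0,20.5,0],P-[0,20.5,0]]);print(z,np.linalg.norm(q[0]-q[1]).round(1),np.linalg.norm(q[2]-q[3]).round(1))
E
```

```text
W2W3 [ 536.69645443 -109.61203556  154.2762298 ] [ 0. -0. -0.  0.]
TS [ 535.31084142 -109.5467115   157.24029248] [ 0.3  0.3 -0.4 -0. ]
TW2W3 [ 536.68206598 -109.59189247  154.29747206] [ 0.2 -0.1  0.  -0.1 -0.   0. ]
SW2W3 [ 536.56937989 -109.44861496  155.60333307] [-0.9  0.3  0.2  0.2 -0.3  0.1]
TSW2W3 [ 536.55502333 -109.42877916  155.62204642] [ 0.2 -0.1 -0.9  0.3  0.2  0.1 -0.3  0.1]
99 45.9 45.1
154.27622979778846 54.9 53.7
99 54.6 54.6
154.27622979778846 67.8 67.7
99 16.5 16.5
154.27622979778846 17.3 17.3
99 15.2 14.9
154.27622979778846 15.5 15.3
```

All four views agree to within 1 px: the lock face is at (536.6,-109.5,155.5). The box and rack therefore stand on a board about 56 mm above z=0, and I'll work with that. Next, the wrist camera looks at the keys.

```bash
python3 -m crank '[[1,4,-0.2,0,0],[1,4,-0.2,0,0],[1,4,-0.2,0,0],[1,4,-0.2,0,0],[1,4,-0.2,0,0],[1,4,-0.2,0,0],[1,4,-0.2,0,0],[1,4,-0.2,0,0],[1,0,0,0,0],[1,0,0,0,0],[1,0,0,0,0],[1,0,0,0,0],[1,0,0,0,0],[1,0,0,0,0]]'
python3 - <<'E'
from h import *
g=snap('wrist','w4.png');s=sensors.state();print(s['eef_pos'],s['tcp_rot'],s['clock'])
cv2.imwrite('pics/c4.png',cv2.resize(g['pixels'][20:320,80:480],(800,600),interpolation=cv2.INTER_CUBIC))
T=load('top0.png')
for u in((185.7,240.9),(205.6,242.4),(226.7,243.9)):print(atz(T,u,145))
f=lambda x,y:(285+(x-400)/3.6-.36,205+(y-300)/3.6-.36)
for q in((445,353),(750,339),(764,470),(445,492)):print('railcorner',atz(T,f(*q),151))
W=load('w2.png');o=lambda x,y:(280+x/2-.25,20+y/2-.25)
print('front edge',atz(W,o(38,60),151),atz(W,o(60,570),151),'gap edge',atz(W,o(293,40),151),atz(W,o(276,500),151),'screws',atz(W,o(62,62),151),atz(W,o(79,576),151))
E
```

```text
clock: 4.7
eef_pos: [531.9, 169.4, 236.4]
tcp_rot: [180.0, 0.0, 89.1]
ft_force: [-0.0, -0.2, 0.2]
finger_gap: 85.6
gripper_force: 0.0
[531.81213109 169.53874678 236.33034694] [ 1.79996406e+02 -3.59794164e-04  8.91610342e+01] 4.75
[532.00887781 260.08070782 145.        ]
[528.39385558 212.4904691  145.        ]
[524.76706128 162.1929973  145.        ]
railcorner [582.43292381  -5.3265741  151.        ]
railcorner [ 591.33165128 -208.07902063  151.        ]
railcorner [ 504.37438274 -214.32013377  151.        ]
railcorner [490.7693195   -4.62767504 151.        ]
front edge [493.57654502 -11.92828647 151.        ] [ 503.7156229  -208.32873672  151.        ] gap edge [580.53958322  -5.64230109 151.        ] [ 590.81392139 -177.51880791  151.        ] screws [501.76266131 -12.62832317 151.        ] [ 511.68265584 -211.27845563  151.        ]
```

View pics/c4.png

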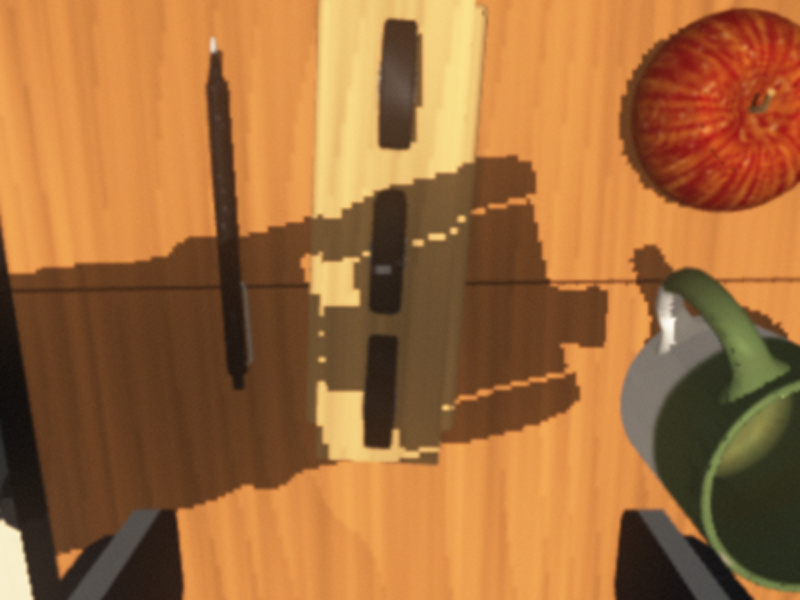

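The wrist view shows the middle, rectangular head with its eyelet at crop (388,250), tilted slightly. The mug handle is off to the right, so I'll go in with the fingers only part open.

```bash
python3 - <<'E'
from h import *
g=load('w4.png');o=lambda x,y:(80+x/2-.25,20+y/2-.25)
print('key -y end top',atz(g,o(386,312),152),'mid',atz(g,o(389,252),152), 'tref end',atz(g,o(380,446),150))
print('left edge ends',atz(g,o(372,305),152),atz(g,o(377,200),152),'right',atz(g,o(401,305),152),atz(g,o(405,200),152))
print('board left edge',atz(g,o(318,20),106),atz(g,o(309,400),106),'right',atz(g,o(478,20),106),atz(g,o(440,455),106))
print('mug handle/edge',atz(g,o(658,300),140),atz(g,o(624,400),100))
P=np.array([528.5,212.5,106])
for yaw in(-4,):
  R=cv2.Rodrigues(np.radians([0,0,yaw]))[0]
  q=proj(g,[P+R@np.array(v) for v in([-5,-18,46],[5,-18,46],[-5,18,46],[5,18,46],[-5,18,0],[5,18,0])]);print(((q-[80,20])*2+.5).round(0).tolist())
E
```

```text
key -y end top [528.90632798 196.79401018 152.        ] mid [530.17684815 215.26473659 152.        ] tref end [526.00057063 151.48501813 150.        ]
left edge ends [524.62589366 199.05987595 152.        ] [526.89416908 230.71080465 152.        ] right [533.58191242 198.92252525 152.        ] [535.21422023 230.58427808 152.        ]
board left edge [507.07846938 287.93750111 106.        ] [497.66023844 153.31000667 106.        ] right [560.98059474 287.14426052 106.        ] [548.22107933 129.6647288  106.        ]
mug handle/edge [617.51368342 197.09196342 140.        ] [621.41714717 149.38974311 100.        ]
[[365.0, 318.0], [397.0, 320.0], [370.0, 200.0], [403.0, 202.0], [374.0, 192.0], [402.0, 194.0]]
```

```bash
python3 -m crank '[[0.5,2,-0.14,0,0],[0.5,2.4,-0.14,0,0],[0.5,0,0,0,0.055],[0.5,0,0,2,0],[0.5,0,0,2,0],[0.5,0,0,1.5,0],[0.5,0,0,0,0],[0.5,0,0,0,0],[0.5,0,0,0,0],[0.5,0,0,0,0]]'
python3 - <<'E'
from h import *
g=snap('wrist','w5.png');s=sensors.state();print(s['eef_pos'],s['tcp_rot'],s['clock'],s['finger_gap'])
P=np.array([529.7,213.7,106]);R=cv2.Rodrigues(np.radians([0,0,-4.]))[0]
q=proj(g,[P+R@np.array(v) for v in([-5,-18,46],[5,-18,46],[5,18,46],[-5,18,46],[-5,-18,0],[5,-18,0])])
im=cv2.resize(g['pixels'],None,fx=1.4,fy=1.4,interpolation=cv2.INTER_CUBIC)
cv2.polylines(im,[np.int32(q[:4]*1.4)],True,(0,255,0),1);cv2.imwrite('pics/c5.png',im)
E
```

```text
clock: 5.75
eef_pos: [529.9, 214.1, 182.2]
tcp_rot: [179.9, -0.0, 86.0]
ft_force: [-0.8, 0.5, -0.5]
finger_gap: 42.8
gripper_force: 0.0
[529.76668014 214.04722886 182.03098566] [ 1.79939743e+02 -2.68399939e-02  8.60419763e+01] 5.8 42.644384903093034
```

View pics/c5.png

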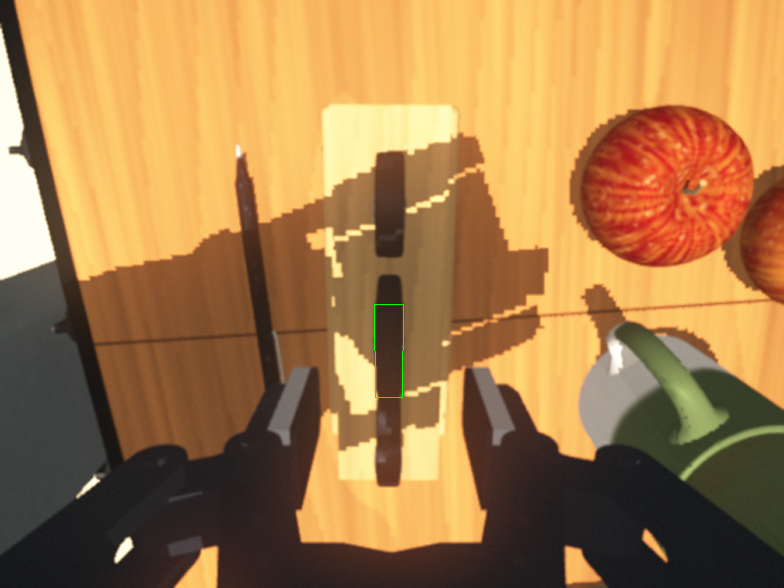

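The overlay sits on the middle head at view px (389,350), and the rack is square to the gripper. Next I descend, close and lift.

```bash
python3 -m crank '[[0.5,0,0,2,0],[0.5,0,0,2,0],[0.5,0,0,2,0],[0.5,0,0,0.8,0],[0.5,0,0,0,0],[0.5,0,0,0,0],[0.5,0,0,0,0]]'; python3 -m crank '[[0.3,0,0,0,0],[0,0,0,0,0],[0,0,0,0,0],[0,0,0,0,0],[0,0,0,0,0],[0,0,0,0,0],[0,0,0,0,0],[0,0,0,0,0]]'
```

```text
clock: 6.5
eef_pos: [530.0, 214.2, 114.5]
tcp_rot: [179.9, -0.0, 86.0]
ft_force: [-0.0, -0.6, -0.5]
finger_gap: 42.6
gripper_force: 0.0
clock: 7.3
eef_pos: [529.8, 214.1, 113.8]
tcp_rot: [180.0, -0.0, 86.0]
ft_force: [-0.6, -0.9, 5.6]
finger_gap: 9.4
gripper_force: 58.6
```

Gripped: 9.4 mm gap, 59 N. Lift, turn by -0.122 rad to the box's yaw and carry to above the lock.

```bash
python3 -m crank '[[0,0,0,-1,0],[0,0,0,-2,0],[0,0,0,-2.5,0],[0,0,0,-2.5,0],[0,0,0,-2.5,0],[0,0,0,0,-0.122],[0,0,0,0,0],[0,0,0,0,0]]' && python3 -m crank '[[0,-3.2,-0.1,0,0],[0,-3.2,-0.1,0,0],[0,-3.2,-0.1,0,0],[0,-3.2,-0.1,0,0],[0,-3.2,-0.1,0,0],[0,-3.2,-0.1,0,0],[0,-3.2,-0.1,0,0],[0,-3.2,-0.1,0,0],[0,-3.2,-0.1,0,0],[0,-3.2,-0.1,0,0],[0,0,0,0,0],[0,0,0,0,0],[0,0,0,0,0],[0,0,0,0,0],[0,0,0,0,0],[0,0,0,0,0]]'
python3 - <<'E'
from h import *
g=snap('wrist','w6.png');s=sensors.state();e=s['eef_pos'];print(e,s['tcp_rot'],s['clock'],s['finger_gap'],s['ft_force'])
c=snap('scene','s6.png');print(proj(g,[[536.6,-109.5,155.5],e-[0,0,36]]).tolist(),proj(c,[[536.6,-109.5,155.5],e-[0,0,36]]).tolist())
cv2.imwrite('pics/c6.png',np.hstack([cv2.resize(g['pixels'][150:390,170:390],(412,450)),cv2.resize(c['pixels'][120:240,300:400],(375,450),interpolation=cv2.INTER_CUBIC)]))
E
```

```text
clock: 8.1
eef_pos: [529.3, 213.9, 218.0]
tcp_rot: [-180.0, 0.0, 92.9]
ft_force: [-0.5, -0.1, -0.1]
finger_gap: 8.9
gripper_force: 58.3
clock: 9.7
eef_pos: [536.5, -105.6, 218.3]
tcp_rot: [180.0, -0.0, 93.1]
ft_force: [0.1, -0.4, -0.2]
finger_gap: 9.7
gripper_force: 58.4
[ 536.56392205 -105.72850642  218.32995228] [1.79994481e+02 1.69689644e-03 9.30605138e+01] 9.75 9.559421763646533 [ 0.03564229 -0.10954172 -0.17347768]
[[277.89739757501076, 235.26867665934313], [278.12918471385353, 246.84158687374392]] [[340.9056531352427, 202.25497366972274], [340.4913562256051, 192.80846372592137]]
```

View pics/c6.png

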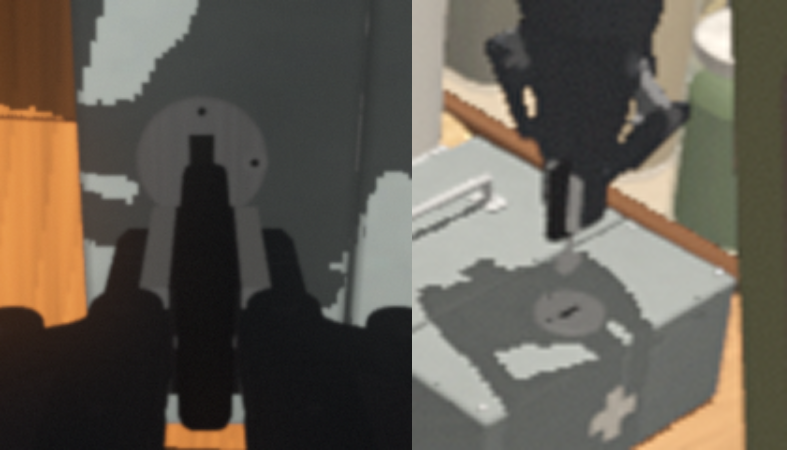

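The key is held, with its blade visible at crop (569,265). The slot, at wrist crop (202,150), lines up with the head. I shift -3.5 mm in y and lower until the taper is in the slot.

```bash
python3 -m crank '[[0,-0.35,0,0,0],[0,0,0,1,0],[0,0,0,1,0],[0,0,0,0,0],[0,0,0,0,0],[0,0,0,0,0],[0,0,0,0,0],[0,0,0,0.5,0],[0,0,0,0.5,0],[0,0,0,0,0],[0,0,0,0,0],[0,0,0,0,0]]'
```

```text
clock: 11.0
eef_pos: [536.8, -109.6, 188.4]
tcp_rot: [180.0, 0.0, 93.0]
ft_force: [0.4, -0.8, -1.6]
finger_gap: 9.0
gripper_force: 58.4
```

The tip is about 3 mm in with no resistance. I'll continue down while wiggling.

```bash
python3 -m crank '[[0,0,0,0.4,0],[0,0,0,0.1,0.07],[0,0,0,0.1,-0.14],[0,0,0,0.1,0.14],[0,0,0,0.1,-0.14],[0,0,0,0.1,0.14],[0,0,0,0.1,-0.14],[0,0,0,0.1,0.14],[0,0,0,0.1,-0.14],[0,0,0,0.1,0.14],[0,0,0,0.1,-0.07],[0,0,0,0,0]]'
```

```text
clock: 12.2
eef_pos: [536.7, -109.6, 174.2]
tcp_rot: [180.0, 0.0, 93.1]
ft_force: [1.0, -0.0, -0.3]
finger_gap: 9.3
gripper_force: 58.3
```

```bash
python3 -m crank '[[0,0,0,0.3,0],[0,0,0,0.3,0],[0,0,0,0.2,0],[0,0,0,0,0],[0,0,0,0,0],[0,0,0,0,0]]'; python3 -m crank '[[0,0,0,0.15,0.05],[0,0,0,0.1,-0.1],[0,0,0,0.1,0.1],[0,0,0,0.0,-0.05],[0,0,0,0,0],[0,0,0,0,0]]'
python3 - <<'E'
from h import *
c=snap('scene','s7.png');g=snap('wrist','w7.png')
cv2.imwrite('pics/c7.png',np.hstack([cv2.resize(g['pixels'][150:390,170:390],(412,450)),cv2.resize(c['pixels'][140:220,310:380],(390,450),interpolation=cv2.INTER_CUBIC)]))
E
```

```text
clock: 12.8
eef_pos: [536.7, -109.6, 166.3]
tcp_rot: [180.0, 0.0, 93.0]
ft_force: [0.6, -0.1, -0.4]
finger_gap: 9.5
gripper_force: 58.5
clock: 13.4
eef_pos: [536.7, -109.6, 162.8]
tcp_rot: [180.0, 0.0, 93.0]
ft_force: [-1.1, -0.4, -0.7]
finger_gap: 9.1
gripper_force: 58.8
```

View pics/c7.png

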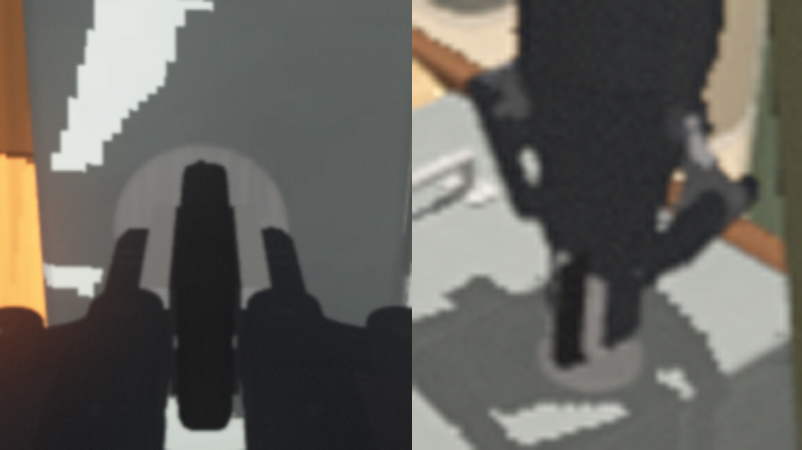

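The head sits just about on the face (crop (572,365)), but there is no contact force yet. I'll press down in small steps until it bottoms.

```bash
python3 -m crank '[[0,0,0,0.1,0.04],[0,0,0,0.05,-0.08],[0,0,0,0,0.04],[0,0,0,0,0],[0,0,0,0,0]]'; python3 -m crank '[[0,0,0,0.1,0.04],[0,0,0,0.05,-0.08],[0,0,0,0,0.04],[0,0,0,0,0],[0,0,0,0,0]]'
```

```text
clock: 14.0
eef_pos: [537.2, -109.8, 162.7]
tcp_rot: [179.9, 0.0, 93.0]
ft_force: [-2.5, 0.4, 11.5]
finger_gap: 9.5
gripper_force: 60.4
clock: 14.5
eef_pos: [537.4, -109.8, 162.7]
tcp_rot: [179.8, 0.1, 93.0]
ft_force: [-9.2, 1.6, 26.1]
finger_gap: 9.1
gripper_force: 62.4
```

It bottomed at z=162.7, which is home. I ease the push and turn clockwise, in two stages.

```bash
python3 -m crank '[[0,0,0,-0.15,0],[0,0,0,0,0.1],[0,0,0,0,0.12],[0,0,0,0,0.12],[0,0,0,0,0.12],[0,0,0,0,0.12],[0,0,0,0,0.12],[0,0,0,0,0],[0,0,0,0,0],[0,0,0,0,0]]'; python3 -c "
from h import *;s=sensors.state();print(s['ft_torque'],s['qpos'])"
```

```text
clock: 15.5
eef_pos: [536.4, -109.4, 162.8]
tcp_rot: [-180.0, -0.0, 52.9]
ft_force: [-11.0, 3.1, 17.3]
finger_gap: 9.2
gripper_force: 61.0
[ 0.6735766   1.99997231 -0.05976984] [-1.53629012e+01  2.06131327e+01  9.21247298e+01  1.01202669e-02
  6.72742516e+01  2.17325187e+01]
```

```bash
python3 -m crank '[[0,0,0,0,0.12],[0,0,0,0,0.12],[0,0,0,0,0.12],[0,0,0,0,0.12],[0,0,0,0,0.12],[0,0,0,0,0.12],[0,0,0,0,0.05],[0,0,0,0,0],[0,0,0,0,0],[0,0,0,0,0]]'
python3 - <<'E'
from h import *;s=sensors.state();print(s['ft_torque'],s['qpos'])
c=snap('scene','s8.png')
cv2.imwrite('pics/c8.png',cv2.resize(c['pixels'][130:260,240:400],(720,585),interpolation=cv2.INTER_CUBIC))
E
```

```text
clock: 16.5
eef_pos: [536.5, -109.3, 162.7]
tcp_rot: [-180.0, -0.0, 8.8]
ft_force: [-10.9, 3.4, 16.0]
finger_gap: 9.4
gripper_force: 61.1
[0.73895128 1.91579559 0.12981778] [-1.53559776e+01  2.06149743e+01  9.21243564e+01  1.52234112e-02
  6.72645549e+01  6.58427789e+01]
```

View pics/c8.png

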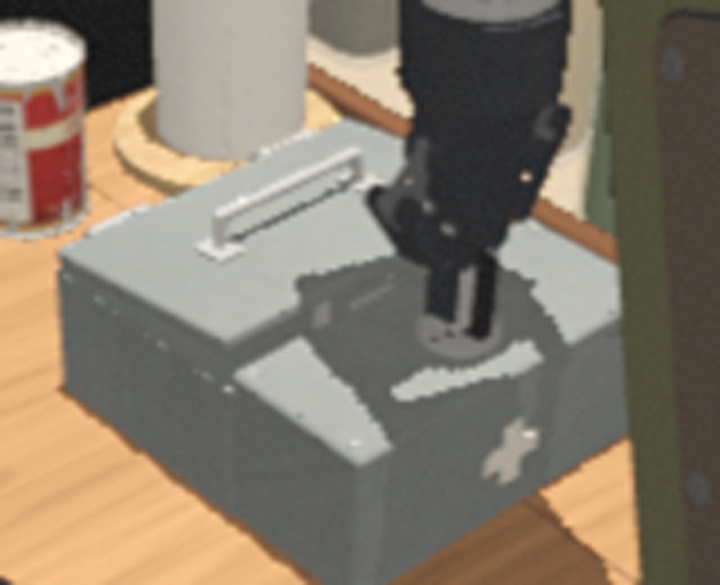

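The lid is raised ajar (step visible at crop (230,345)). I'll turn on a little more until the torque shows the stop.

```bash
python3 -m crank '[[0,0,0,0,0.04],[0,0,0,0,0],[0,0,0,0,0],[0,0,0,0,0]]'; python3 -c "
from h import *;print(sensors.state()['ft_torque'])"; python3 -m crank '[[0,0,0,0,0.04],[0,0,0,0,0],[0,0,0,0,0],[0,0,0,0,0]]'; python3 -c "
from h import *;print(sensors.state()['ft_torque'])"
```

```text
clock: 16.95
eef_pos: [536.5, -109.3, 162.8]
tcp_rot: [-180.0, -0.0, 6.5]
ft_force: [-9.9, 3.6, 16.5]
finger_gap: 9.2
gripper_force: 61.1
[0.76302785 1.8343981  0.09451135]
clock: 17.35
eef_pos: [536.5, -109.3, 162.8]
tcp_rot: [-180.0, -0.0, 4.2]
ft_force: [-10.6, 3.0, 16.2]
finger_gap: 9.3
gripper_force: 61.1
[0.72572232 1.89168164 0.17518988]
```

```bash
python3 -m crank '[[0,0,0,0,0.05],[0,0,0,0,0],[0,0,0,0,0],[0,0,0,0,0]]'; python3 - <<'E'
from h import *
for i in range(4):
    c=grab_frame('scene');print(sensors.state()['ft_torque'][2])
snap('scene','s9.png');a=load('s8.png')['pixels'];b=load('s9.png')['pixels']
d=lambda p:cv2.resize(p[165:225,245:340],(600,380),interpolation=cv2.INTER_CUBIC)
print(np.abs(a[150:230,250:320].astype(int)-b[150:230,250:320]).mean())
E
```

```text
clock: 17.75
eef_pos: [536.5, -109.3, 162.8]
tcp_rot: [-180.0, -0.0, 1.3]
ft_force: [-10.8, 4.0, 15.8]
finger_gap: 9.2
gripper_force: 61.1
0.14012157765766994
0.1496254543069912
0.0960154663637313
0.08490838670256412
4.675833333333333
```

```bash
python3 -m crank '[[0,0,0,0,0.05],[0,0,0,0,0],[0,0,0,0,0]]'; cat > tq.py <<'E'
from h import *
v=[]
for i in range(6): grab_frame('scene');v.append(sensors.state()['ft_torque'])
print(np.mean(v,0))
E
python3 tq.py;  python3 -m crank '[[0,0,0,0,0.05],[0,0,0,0,0],[0,0,0,0,0]]';python3 tq.py
python3 - <<'E'
from h import *
snap('scene','s10.png');o=[]
for n in('s7','s8','s10'):
    p=load(n+'.png')['pixels'][150:225,245:375];o.append(cv2.resize(p,(520,300),interpolation=cv2.INTER_CUBIC)[:, :])
g=snap('wrist','w10.png')
o=[cv2.resize(x,(400,300)) for x in o]+[cv2.resize(g['pixels'],(400,300))]
cv2.imwrite('pics/c10.png',np.vstack([np.hstack(o[:2]),np.hstack(o[2:])]))
E
```

```text
clock: 18.3
eef_pos: [536.5, -109.3, 162.8]
tcp_rot: [-180.0, -0.0, -1.5]
ft_force: [-9.8, 4.9, 15.9]
finger_gap: 9.5
gripper_force: 61.1
[0.75344998 1.77755295 0.25377926]
clock: 18.9
eef_pos: [536.5, -109.3, 162.8]
tcp_rot: [-180.0, -0.0, -4.4]
ft_force: [-9.4, 4.2, 15.7]
finger_gap: 9.0
gripper_force: 61.2
[0.77663732 1.76004271 0.44078909]
```

View pics/c10.png

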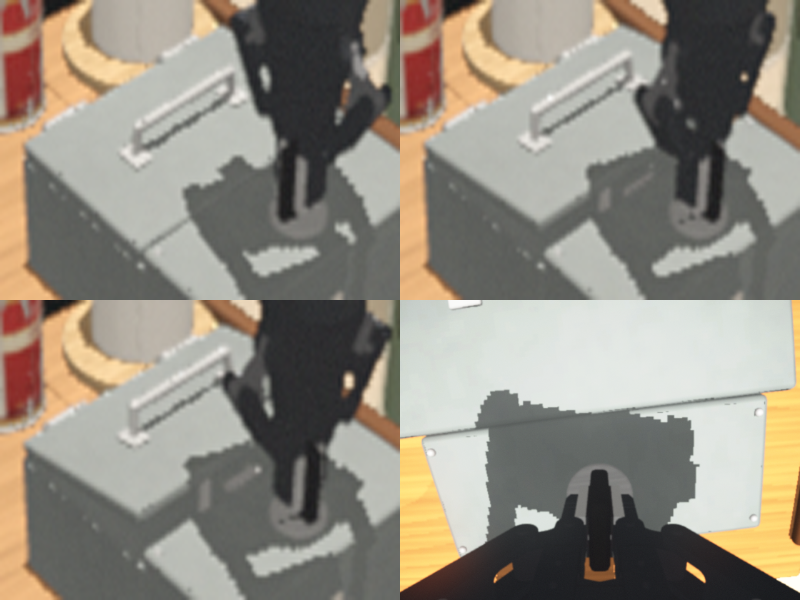

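The torque rose to 0.44 N·m, so the key is firmly on the stop. The lid is ajar (front-edge step at crop (150,515)) and the key is still gripped. I'll hand it in.

```bash
python3 -c "
from h import *;print(r.close_job())"
```

```text
the job is handed in; nothing more can be done
None
```

The job is handed in: the rectangular-head key is all the way in the lock, turned clockwise to the stop and still gripped, with the lid held ajar; the other two keys stayed in the rack and nothing else was handled.

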